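# Store the module and find its marker in the inspection mirror

## Task

Put the loose two-dot module upright and fully down in its own slot, the one with two dots on its label, with its cross marker facing away from the robot, towards the mirror, and let go of it. Then take the small mirror by the grip on top and turn it until the bench camera sees that marker in the middle of the mirror; the mirror springs back if released, so finish still gripping it, holding that angle steady. Leave everything else on the bench where it is.

Things in the scene. Friction and masses are not known exactly. Their poses are not given: they have to be found in the camera images.
- module2_center (a point): Centre (half-way up, 45 mm above its foot) of the loose two-dot module: an upright plain aluminium box 30 mm (its x) by 54 mm (its y) by 90 mm high, 0.17 to 0.35 kg, standing on the bench at the robot's right. Two dark dots on its top. z is up; its x axis points out of the face with the cross marker, at the start roughly away from the robot.
- module2: The same module; origin at the centre of its underside, same axes.
- marker (a point): The cross marker: a white paper disc 22 mm across with a dark cross, on the module's +x face, 70 mm above its foot, centred across its width. Same axes as the module.
- slot2_floor (a point): Centre of the pocket floor, 8 mm above the bench, of the two-dot slot: fixed dark steel pocket, inside 35 mm (its x) by 59 mm (its y), 30 mm deep, 6 mm walls, rim 38 mm above the bench. x axis: roughly away from the robot, z up. A 12 mm high paper label with two dots lies outside its +x wall, to 46 mm from the centre. When stored, the module's axes agree with these and the marker faces +x.
- lens (a point): Centre of the front glass of the bench camera, 80 mm above the bench, on the left end of the rail that also carries the mirror post. The camera looks at the middle of the mirror, 368 mm from it, and cannot move. Its box is 50 mm wide and its top is 103 mm above the bench.
- mirror: Mirror, 70 mm wide, 50 mm high (frame 78 by 58 mm), upright on a post on a rail. Origin: middle of the reflecting face, 80 mm above the bench, on the upright turning axis; x: straight out of the reflecting face; z up. Turns about z only, from its rest stop up to 1.75 rad counter-clockwise seen from above; a spring returns it (0.025 Nm at the stop, 0.05 Nm more per rad). It starts at the stop.
- mirror_grip (a point): Centre of the mirror's grip, on the turning axis, 132 mm above the bench and 52 mm above the mirror's middle: a black upright fin 10 mm thick (along the mirror's x), 36 mm wide (along its y), its top 147 mm above the bench, its lower end at 109 mm on the frame. Pinch it from above across its thickness and turn about the upright axis. Same axes as the mirror.
- pointer: Thin steel pointer, 65 mm long, on a brass hub 34 mm above the bench on the mirror's axis (its origin), geared to turn twice as far as the mirror: its x axis always points along the camera's line of sight after the mirror, so it should point at the marker. The mirror's x axis then halves, from above, the angle between the directions to lens and marker: a counter-clockwise turn of 0.4 to 1.5 rad.
- module1_center (a point): Centre of the one-dot module (30 by 40 by 90 mm high, no marker), standing in the one-dot slot (45 mm wide inside). This slot, the two-dot slot and the empty three-dot slot (75 mm wide) form a row about 105 mm apart, in any order. Leave it alone.
- heatsink: Loose aluminium heat sink, 44 by 40 by 28 mm high, between the slots and the mirror. Origin under its centre. Leave it alone.
- driver: Loose screwdriver lying on the bench. Leave it alone.
- drive: Loose flat disk drive 147 by 102 by 24 mm, left of the mirror. Origin under its centre. Leave it alone.
- fan: Loose black square fan 80 by 80 by 25 mm, beyond the mirror. Origin under its centre. Leave it alone.
- jar: Loose clear jar with black cap, 60 mm across, 75 mm high, beyond the mirror. Origin under its centre. Leave it alone.
There are look-alikes about, which are no part of the job. Leave any pink look-alike of the part that bears slot2_floor alone.

How it is judged (in metres and radians):
On the way, in this order (a step that is already met when the one before it is completed fails the run):
1. the two-dot module stands fully down in the two-dot slot, marker facing away from the robot, released (x of module2_center in the frame of slot2_floor between -0.006 and 0.006 m and y of module2_center in the frame of slot2_floor between -0.006 and 0.006 m and z of module2_center in the frame of slot2_floor below 0.0485 m and angle between module2_center's own z axis and vertical below 0.09 rad and x of marker in the frame of slot2_floor above 0.008 m and contact force between the fingers and module2 below 0.1 N), for 0.3 s.
2. the gripped mirror shows the marker to the camera (y of marker in the frame of pointer between -0.025 and 0.025 m and x of marker in the frame of pointer above 0.05 m and contact force between the fingers and mirror above 1 N and angular speed of mirror below 0.1 rad/s), for 0.4 s.
At the end, for the whole second after the job is handed in: Two-dot module down in its slot (6 mm sideways, 3.5 mm of the floor, 5 degrees), marker away from the robot, untouched; fingers press the still mirror with over 1 N; the pointer's line passes within 25 mm of the marker (all of step 1 and all of step 2); the arm keeps its last pose, push and grip.
It fails at once if the one-dot module is moved by more than 30 mm (distance of module1_center from where it was at the start of the episode above 0.03 m).
It fails at once if the heat sink or the screwdriver is moved by more than 30 mm (distance of any of heatsink, driver from where it was at the start of the episode above 0.03 m).
It fails at once if the disk drive or the fan or the jar is moved by more than 30 mm (distance of any of drive, fan, jar from where it was at the start of the episode above 0.03 m).
It also fails if it takes over 43 s, if anything falls off the work surface, if the arm or the gripper's body presses on something with over 40 N, if the wrist force passes 120 N, or if a joint passes its speed limit or range.

## Robot

A 6-joint arm with a two-finger parallel gripper is mounted at the origin on the work surface. World frame = base frame: x ahead of the robot, y to its left, z up, the work surface at z = 0. Lengths are in m, angles in degrees, forces in N, time in s.
With the tool pointing down it reaches from about 0.25 to 0.725 m from the base axis. Payload 9.7 kg.
Tool frame: the origin (TCP) lies midway between the tips of the shut fingers; the grasp point (between the pads) lies 19 mm behind it (bot.pinch_z is the distance from the TCP to the grasp point, in m); z points along the fingers, x is the direction in which the jaws open and shut, and the axes are right-handed (so a half turn about z gives the same grasp; the last joint's range is limited). The gripper opens to 85 mm and grips with 20 to 120 N. Pads are 22 mm wide; open, the fingers measure 114 mm over their backs; the gripper's body (76 mm by 85 mm) begins 54 mm behind the grasp point. The pads swing forward as they close: fully open they stand 13 mm farther back than shut.
Start: joints at [-65.661, 4.979, 10.078, 95.1, 0, 90], TCP at [0.227, -0.501, 0.231] pointing down, gripper open.
Joint ranges: [-179.16, 179.16], [-48.56, 103.87], [-65.8, 70.77], [-126.05, 130.52], [-82.76, 87.17], [-180, 180]. Speed limits (degrees/s): [127.2, 127.2, 147.25, 180, 180, 180].

## Interface

Orientations are given as [roll, pitch, yaw] about the fixed x, y, z axes, in that order (R = Rz(yaw) Ry(pitch) Rx(roll)).
In Python, from workcell import bot gives the robot as it stands. The module is installed in compiled form; this text tells all that it offers.
- The arm moves only by the shell command python3 -m pendant 'ROWS' [FORCE]. ROWS is JSON, a list of rows, each a list of 7 numbers: the shift along the tool's x, y, z scaled (see below), then the turn, a rotation vector about the tool's x, y, z scaled (see below), then the closure, from 0 (fully open) to 1 (shut). In form: [[tx, ty, tz, wx, wy, wz, jaw], ...]. A call has 1 to 12 rows; each row shifts and turns the pose as measured when the row begins, along the tool's axes as they then stand; what a row does not reach is not made up. The controller multiplies each number of a shift by 0.25 m and each number of a turn by pi rad. A row lasts 1/10 s, in which the tool goes at most 50 mm and 8.59 degrees, less where a joint would pass 70% of its speed; a pose out of reach is approached as far as the arm can. A call with a number of a shift or a turn outside -1 to 1 is refused whole. A call with a gripper value outside its range is refused whole. The fingers move at their own pace and stop on an object; FORCE is the grip in N (left out, the last holds). Time passes only in rows, so rows that do not move let the fingers close. It gives the time, the measured TCP pose, the force and the opening at its end, in the units of the state.
- bot.get_obs(): the state, without advancing time (a new reading comes with each control period).
- bot.camera(name): name is "scene" or "side" or "wrist"; returns the picture (384x512x3 uint8, red, green, blue); there is no depth.
- bot.calibration(name): a dict with "intrinsics" (3x3 intrinsics, pixels), "xyz" and "attitude" of the camera in the world. Camera axes: x right, y up, looking along -z (the intrinsics and any distortion apply to the point x, -y, -z); pixel columns grow to the right and rows downward; lengths in m; the calibration is good to about 2 mm. A picture is of the moment at which its call begins: read the wrist's pose just before it. calibration takes no time and is no camera call; for the wrist camera it gives the pose at the moment of the call.
- bot.job_done(): hands the job in, once; it reports no verdict.
The state is a dict: "time": time; "q": joint angles; "qd": joint speeds; "joint_efforts": joint torques, N m; "ee_pos": TCP position; "tcp_rot": TCP orientation; "wrist_force": force on the tool from outside, world axes, zero at the start; "torque": the same for the moment, N m; "opening": finger opening in m.
Only numpy, scipy, OpenCV 4.12 (cv2) and the standard library are available. Lean on these libraries where they do the work, as an engineer would, in place of code of your own. Each camera call takes 0.05 s, during which the arm holds its last target.

## Working session

There is one attempt and no reset: what is moved stays moved. The work goes in short steps, Python scripts to look and compute and a shell command to move; the robot and the scene stay as the last step left them, time stands still between calls to the robot, and variables do not carry over. Pictures are saved under pics/ and viewed, and the job is handed in when it is done.

```bash
mkdir -p pics; cat > h.py <<'E'
import numpy as np,cv2
from workcell import bot
from scipy.spatial.transform import Rotation as R
def cal(n):
    c=bot.calibration(n); return c
def save(n,f):
    im=bot.camera(n); cv2.imwrite('pics/'+f,im[:,:,::-1]); return im
E
python3 - <<'E'
from h import *
o=bot.get_obs();print(o)
for n in ['scene','side','wrist']:
    c=cal(n);print(n,c)
    save(n,n+'0.png')
E
```

```text
{'time': 0.0, 'q': array([-6.56611224e+01,  5.01241497e+00,  1.00342768e+01,  9.50983872e+01,
        1.33241271e-03,  8.99995135e+01]), 'qd': array([-0.06256844,  0.0302737 , -0.00069112, -0.01432805, -0.06681417,
       -0.09617002]), 'joint_efforts': array([-1.87143734e-03, -5.20384848e+01,  4.64806151e+01,  1.62045378e-02,
        4.09533357e-05, -3.55053523e-06]), 'ee_pos': array([ 0.22658831, -0.50091484,  0.23056885]), 'tcp_rot': array([-1.79998667e+02,  7.65253955e-02, -6.56606360e+01]), 'wrist_force': array([ 0.58912345, -0.13786767, -0.11741268]), 'torque': array([ 0.00919371,  0.02623952, -0.02700904]), 'opening': 0.08524336946150621}
scene {'intrinsics': array([[492.23937925,   0.        , 252.39398197],
       [  0.        , 492.23937925, 186.87987469],
       [  0.        ,   0.        ,   1.        ]]), 'xyz': array([1.0260631 , 0.47599213, 1.20349451]), 'attitude': array([ 32.82283652,  -0.35042565, 135.87231675])}
side {'intrinsics': array([[450.73795527,   0.        , 264.08475361],
       [  0.        , 450.73795527, 189.78323963],
       [  0.        ,   0.        ,   1.        ]]), 'xyz': array([-0.08220118,  0.75981346,  0.64184528]), 'attitude': array([  62.2826464 ,    0.37368739, -140.95447772])}
wrist {'intrinsics': array([[288.47359334,   0.        , 255.27760115],
       [  0.        , 288.47359334, 186.03398004],
       [  0.        ,   0.        ,   1.        ]]), 'xyz': array([ 0.29072911, -0.47230852,  0.37323235]), 'attitude': array([-1.62689538e+01,  2.68348170e-02, -6.56233952e+01])}
```

View pics/scene0.png

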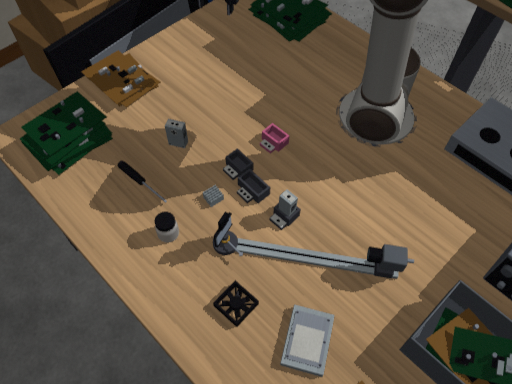

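View pics/side0.png

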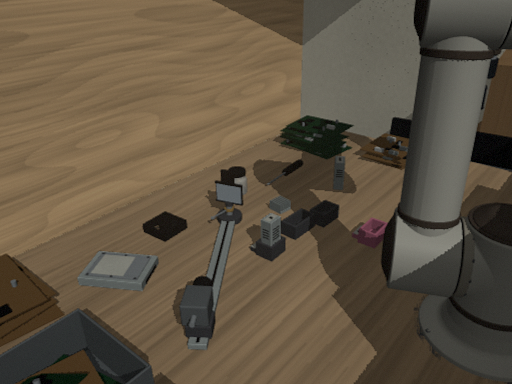

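View pics/wrist0.png

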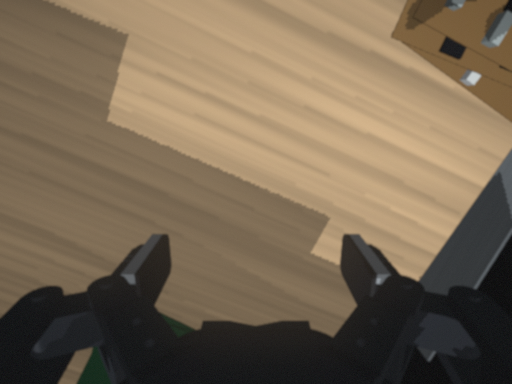

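The scene view shows the module at (176,133), dark pockets at (239,163), (253,186) and (286,212, occupied), a pink pocket at (275,137), the heat sink at (213,196), the mirror at (225,232) and the bench camera at (390,261). I'll enlarge it to read the labels.

```bash
python3 - <<'E'
import cv2,numpy as np
a=cv2.imread('pics/scene0.png');b=cv2.imread('pics/side0.png')
cv2.imwrite('pics/c1.png',cv2.resize(a[115:245,160:310],None,fx=5,fy=4.6,interpolation=cv2.INTER_CUBIC)[:598])
cv2.imwrite('pics/c2.png',cv2.resize(b[145:265,200:400],None,fx=4,fy=4,interpolation=cv2.INTER_CUBIC))
E
```

```text
(no output)
```

View pics/c1.png

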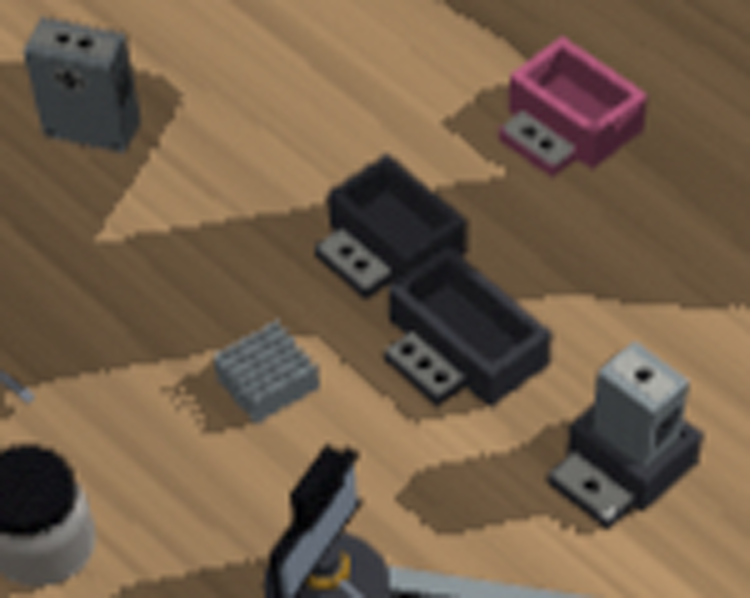

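View pics/c2.png

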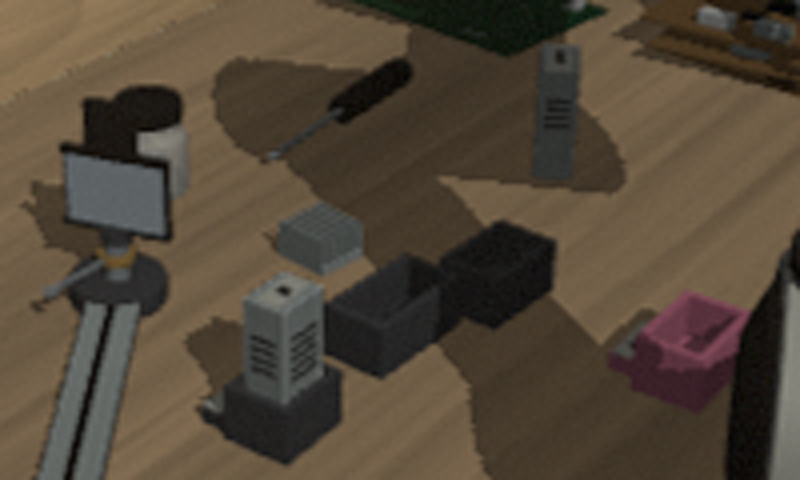

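The module with two dots and a cross is at (176,133). The loose pockets are: dark two-dot (239,163), dark three-dot (253,186), dark one-dot (occupied), and pink two-dot (275,137). The dark two-dot pocket is the target; the pink one is the look-alike. Coarse positions next.

```bash
cat >> h.py <<'E'
def ray(c,px):
    K=np.array(c['intrinsics']);Rm=R.from_euler('xyz',c['attitude'],degrees=True).as_matrix()
    d=np.linalg.inv(K)@np.array([px[0],px[1],1.]); d=np.array([d[0],-d[1],-d[2]])
    return np.array(c['xyz']),Rm@d
def onz(c,px,z):
    o,d=ray(c,px); return o+d*(z-o[2])/d[2]
def proj(c,P):
    Rm=R.from_euler('xyz',c['attitude'],degrees=True).as_matrix()
    p=Rm.T@(np.array(P)-c['xyz']); p=np.array([p[0],-p[1],-p[2]]); q=np.array(c['intrinsics'])@p; return q[:2]/q[2]
def tri(c1,p1,c2,p2):
    o1,d1=ray(c1,p1);o2,d2=ray(c2,p2);A=np.stack([d1,-d2],1);s=np.linalg.lstsq(A,o2-o1,rcond=None)[0]
    a=o1+d1*s[0];b=o2+d2*s[1];return (a+b)/2,np.linalg.norm(a-b)
E
python3 - <<'E'
from h import *
s=cal('scene');d=cal('side')
u=lambda x,y:(x/5+160-.4,y/4.6+115-.4)
for l,z,p in [('mod',.09,[(28,57),(48,18),(128,27),(125,68)]),('slot',.038,[(330,195),(387,155),(467,220),(400,275)]),('label2',.012,[(348,243),(360,265)]),('marker',.07,[(68,80)]),('heats',.028,[(267,358)]),('driver',.02,[(10,375)]),('m1',.098,[(643,377)]),('slot1lab',.012,[(590,485)]),('pink',.038,[(580,85)])]:
    P=np.array([onz(s,u(*q),z) for q in p]);print(l,P.round(3).tolist(),P.mean(0).round(3))
print('driver tail',onz(s,(120,162),.015),onz(s,(163,202),.01))
v=lambda x,y:(x/4+200-.4,y/4+145-.4)
print('side mir face c',v(118,192))
print(tri(s,u(340,455),d,v(115,152)))
print('lens box',onz(s,(375,255),.1),onz(s,(400,260),.1))
E
```

```text
mod [[0.56, -0.36, 0.09], [0.531, -0.378, 0.09], [0.502, -0.339, 0.09], [0.525, -0.314, 0.09]] [ 0.529 -0.348  0.09 ]
slot [[0.482, -0.188, 0.038], [0.436, -0.188, 0.038], [0.437, -0.118, 0.038], [0.494, -0.115, 0.038]] [ 0.462 -0.152  0.038]
label2 [[0.487, -0.167, 0.012], [0.494, -0.15, 0.012]] [ 0.491 -0.158  0.012]
marker [[0.546, -0.344, 0.07]] [ 0.546 -0.344  0.07 ]
heats [[0.586, -0.127, 0.028]] [ 0.586 -0.127  0.028]
driver [[0.696, -0.222, 0.02]] [ 0.696 -0.222  0.02 ]
m1 [[0.478, 0.056, 0.098]] [0.478 0.056 0.098]
slot1lab [[0.511, 0.056, 0.012]] [0.511 0.056 0.012]
pink [[0.312, -0.149, 0.038]] [ 0.312 -0.149  0.038]
driver tail [ 0.70874016 -0.40432851  0.015     ] [ 0.70221491 -0.210175    0.01      ]
side mir face c (229.1, 192.6)
(array([0.64288899, 0.0043444 , 0.12218381]), np.float64(0.021165813835352917))
lens box [0.44736173 0.32108603 0.1       ] [0.41396807 0.37180614 0.1       ]
```

```bash
cat >> h.py <<'E'
def plan(T,yaw,n):
    """how far to go: totals and per-step in tool axes, scaled"""
    o=bot.get_obs();p=np.array(o['ee_pos']);r=o['tcp_rot'];y0=r[2]
    dy=(yaw-y0+180)%360-180; d=(np.array(T)-p)/n
    for i in range(n):
        y=np.radians(y0+dy*i/n)
        tx=np.array([np.cos(y),np.sin(y),0]);ty=np.array([np.sin(y),-np.cos(y),0])
        print((np.array([d@tx,d@ty,-d[2]])/.25).round(3),round(-dy/n/180,4))
    print('tot mm',(n*d*1000).round(1),'dyaw',dy)
def lvl():
    o=bot.get_obs();Rm=R.from_euler('xyz',o['tcp_rot'],degrees=True).as_matrix()
    print('t',o['time'],o['ee_pos'].round(4),o['tcp_rot'].round(2),'q',o['q'].round(1),'F',o['wrist_force'].round(1),'op',round(o['opening'],4))
E
python3 -c "
from h import *
plan((.52,-.35,.2),37,12)"
```

```text
[-0.006 -0.11   0.01 ] -0.0475
[ 0.011 -0.109  0.01 ] -0.0475
[ 0.027 -0.107  0.01 ] -0.0475
[ 0.043 -0.101  0.01 ] -0.0475
[ 0.057 -0.094  0.01 ] -0.0475
[ 0.071 -0.084  0.01 ] -0.0475
[ 0.082 -0.073  0.01 ] -0.0475
[ 0.092 -0.06   0.01 ] -0.0475
[ 0.1   -0.046  0.01 ] -0.0475
[ 0.106 -0.03   0.01 ] -0.0475
[ 0.109 -0.014  0.01 ] -0.0475
[0.11  0.002 0.01 ] -0.0475
tot mm [293.4 151.  -30.7] dyaw 102.66183005377769
```

```bash
python3 -m pendant '[[-0.006,-0.11,0.01,0,0,-0.0475,0],[0.011,-0.109,0.01,0,0,-0.0475,0],[0.027,-0.107,0.01,0,0,-0.0475,0],[0.043,-0.1,0.01,0,0,-0.0475,0],[0.057,-0.094,0.01,0,0,-0.0475,0],[0.07,-0.084,0.01,0,0,-0.0475,0],[0.082,-0.073,0.01,0,0,-0.0475,0],[0.092,-0.06,0.01,0,0,-0.0475,0],[0.1,-0.046,0.01,0,0,-0.0475,0],[0.106,-0.03,0.01,0,0,-0.0475,0],[0.109,-0.014,0.01,0,0,-0.0475,0],[0.11,0,0.01,0,0,-0.0475,0]]'
python3 - <<'E'
from h import *
lvl(); save('wrist','w1.png'); print(bot.calibration('wrist'))
plan((.525,-.348,.2),37,4)
E
```

```text
time: 1.35
ee_pos: [0.5255, -0.3418, 0.1958]
tcp_rot: [-179.6, 0.1, 37.6]
wrist_force: [-0.8, 0.5, 0.1]
opening: 0.0855
t 1.35 [ 0.5255 -0.3418  0.1958] [-1.7964e+02  7.0000e-02  3.7630e+01] q [-33.1  15.6  18.3  93.1   0.1  19.3] F [-0.8  0.5  0.1] op 0.0855
{'intrinsics': array([[288.47359334,   0.        , 255.27760115],
       [  0.        , 288.47359334, 186.03398004],
       [  0.        ,   0.        ,   1.        ]]), 'xyz': array([ 0.48395155, -0.2850456 ,  0.33768759]), 'attitude': array([-1.59193614e+01, -1.06051817e-02,  3.83219424e+01])}
[-0.008  0.005 -0.005] 0.0018
[-0.008  0.005 -0.005] 0.0018
[-0.008  0.005 -0.005] 0.0018
[-0.008  0.005 -0.005] 0.0018
tot mm [-3.3 -8.4  5.4] dyaw -1.2848240372494786
```

View pics/w1.png

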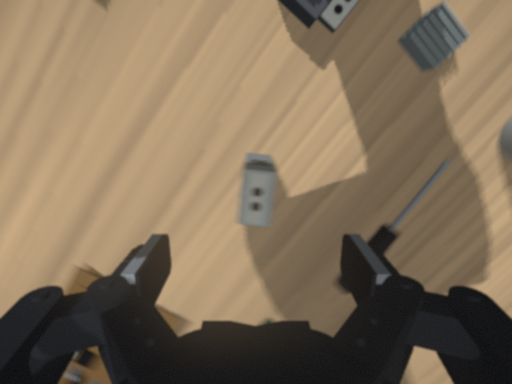

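The module's top is at about (257,196) in the wrist view, nearly aligned with the jaws. I'll measure it with a mask.

```bash
python3 - <<'E'
from h import *
im=cv2.imread('pics/w1.png')
cv2.imwrite('pics/w1c.png',cv2.resize(im[140:240,220:300],None,fx=6,fy=6,interpolation=cv2.INTER_CUBIC))
hsv=cv2.cvtColor(im,cv2.COLOR_BGR2HSV)
m=((hsv[...,1]<40)&(hsv[...,2]>120)).astype(np.uint8); m[:140]=0;m[235:]=0;m[:,:225]=0;m[:,295:]=0
cs=max(cv2.findContours(m,0,2)[0],key=cv2.contourArea);print(cv2.minAreaRect(cs),cv2.boundingRect(cs))
E
```

```text
((256.5334777832031, 198.4871063232422), (30.759525299072266, 54.487388610839844), 5.5275397300720215) (239, 170, 34, 57)
```

View pics/w1c.png

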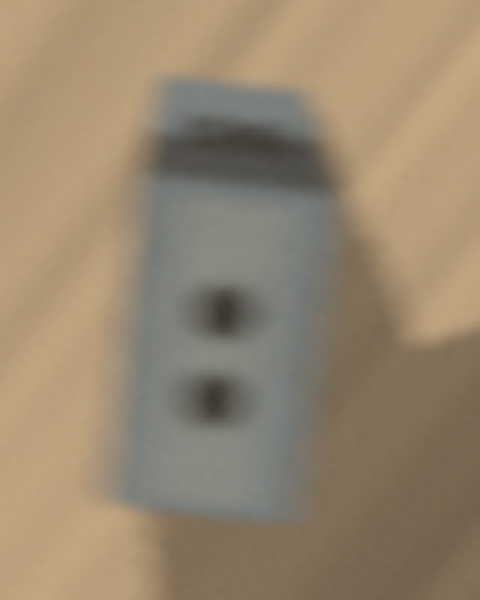

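```bash
cat >> h.py <<'E'
def quad(im,box,z,c,f=lambda h:(h[...,1]<45)&(h[...,2]>115)):
    x0,y0,x1,y1=box
    hsv=cv2.cvtColor(im,cv2.COLOR_RGB2HSV);m=f(hsv).astype(np.uint8)
    k=np.zeros_like(m);k[y0:y1,x0:x1]=1;m*=k
    cs=max(cv2.findContours(m,0,2)[0],key=cv2.contourArea)
    P=np.array([onz(c,p,z)[:2] for p in cs[:,0].astype(float)])*1000
    (cx,cy),(w,h),a=cv2.minAreaRect(P.astype(np.float32))
    print('centre mm',round(cx,1),round(cy,1),'size',round(w,1),round(h,1),'ang',round(a,1)); return m
E
python3 - <<'E'
from h import *
c=bot.calibration('wrist');lvl();im=save('wrist','w2.png')
quad(im,(225,150,300,240),.09,c)
cv2.imwrite('pics/w2c.png',cv2.resize(im[140:250,200:320,::-1],None,fx=5,fy=5,interpolation=cv2.INTER_CUBIC))
E
```

```text
t 1.4 [ 0.5283 -0.3396  0.1946] [-179.59   -0.     38.28] q [-32.8  15.8  18.4  93.    0.1  18.9] F [-0.1  3.  -2. ] op 0.0853
centre mm 530.6 -353.9 size 29.4 52.6 ang 30.1
```

View pics/w2c.png

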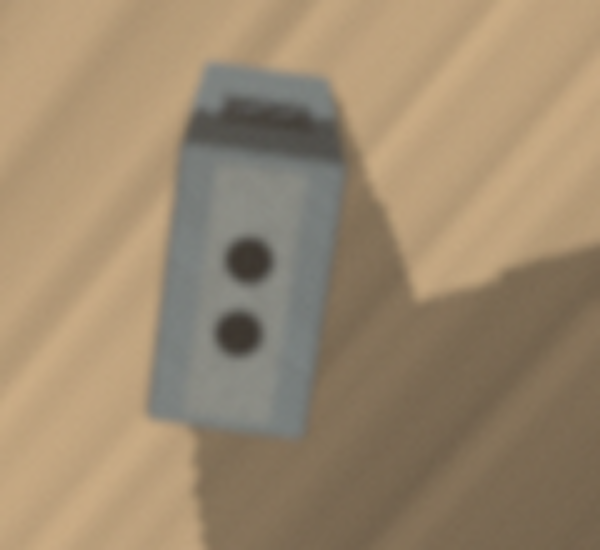

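```bash
python3 - <<'E'
from h import *
c=bot.calibration('wrist')
P=np.array([onz(c,(x/5+199.6,y/5+139.6),.09)[:2] for x,y in [(185,143),(345,163),(148,415),(303,440)]])*1000
print(P.round(1),P.mean(0));e=P[0]+P[1]-P[2]-P[3];print(np.degrees(np.arctan2(-e[0],e[1])));e=P[1]+P[3]-P[0]-P[2];print(np.degrees(np.arctan2(e[1],e[0])))
lvl()
plan((.530,-.353,.10),30.5,4)
E
```

```text
[[ 503.1 -338.6]
 [ 527.6 -324.3]
 [ 528.5 -384.1]
 [ 554.3 -370.5]] [ 528.39226605 -354.38175083]
29.600003192692895
29.12681059861385
t 1.45 [ 0.5267 -0.3405  0.1947] [-1.7956e+02  6.0000e-02  3.7690e+01] q [-32.9  15.7  18.3  93.    0.1  19.4] F [-0.2 -0.1 -0.5] op 0.0854
[-0.005  0.012  0.095] 0.01
[-0.005  0.012  0.095] 0.01
[-0.004  0.012  0.095] 0.01
[-0.004  0.012  0.095] 0.01
tot mm [  3.3 -12.5 -94.7] dyaw -7.1948318707743795
```

```bash
python3 -m pendant '[[-0.006,0.014,0.06,-0.001,0,0.011,0],[-0.006,0.014,0.06,-0.001,0,0.011,0],[-0.006,0.014,0.08,0,0,0.011,0],[-0.005,0.014,0.08,0,0,0.01,0],[0,0,0.04,0,0,0,0],[0,0,0,0,0,0,0]]'
python3 - <<'E'
from h import *
lvl()
plan((.5295,-.354,.05),30,4)
E
```

```text
time: 2.05
ee_pos: [0.5282, -0.356, 0.1113]
tcp_rot: [-179.9, 0.2, 29.2]
wrist_force: [-0.3, 0.5, 0.6]
opening: 0.0851
t 2.05 [ 0.5282 -0.356   0.1113] [-1.7988e+02  1.6000e-01  2.9250e+01] q [-33.9  16.4  10.   83.7  -0.1  26.8] F [-0.3  0.5  0.6] op 0.0851
[ 0.002 -0.001  0.061] -0.001
[ 0.002 -0.001  0.061] -0.001
[ 0.002 -0.001  0.061] -0.001
[ 0.002 -0.001  0.061] -0.001
tot mm [  1.3   2.  -61.3] dyaw 0.7511861096466816
```

```bash
python3 -m pendant '[[0.002,-0.001,0.06,0,0,-0.001,0],[0.002,-0.001,0.06,0,0,-0.001,0],[0.002,-0.001,0.06,0,0,-0.001,0],[0.002,-0.001,0.05,0,0,-0.001,0],[0,0,0.02,0,0,0,0],[0,0,0,0,0,0,1],[0,0,0,0,0,0,1],[0,0,0,0,0,0,1],[0,0,0,0,0,0,1],[0,0,0,0,0,0,1],[0,0,0,0,0,0,1]]' 40
python3 - <<'E'
from h import *
lvl();save('wrist','w3.png')
E
```

```text
time: 3.15
ee_pos: [0.53, -0.3542, 0.0463]
tcp_rot: [180.0, 0.1, 30.1]
wrist_force: [-0.1, 0.1, -3.7]
opening: 0.0292
t 3.15 [ 0.53   -0.3542  0.0463] [1.7998e+02 8.0000e-02 3.0080e+01] q [-33.7  17.3   3.8  76.6  -0.1  26.2] F [-0.1  0.1 -3.7] op 0.0292
```

View pics/w3.png

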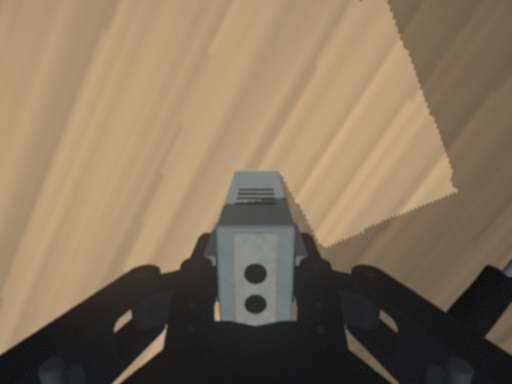

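```bash
python3 - <<'E'
from h import *
c=bot.calibration('wrist');o=bot.get_obs()
D=onz(c,(255.5,288.5),.09);D=(D-o['ee_pos']);y=np.radians(o['tcp_rot'][2])
print('mod in tool x,y mm',1000*(D@[np.cos(y),np.sin(y),0]),1000*(D@[np.sin(y),-np.cos(y),0]))
plan((.462,-.25,.2),-4,8)
E
```

```text
mod in tool x,y mm -0.8217804219121033 0.28072776311883046
[-0.003 -0.062 -0.077] 0.0237
[-0.008 -0.062 -0.077] 0.0237
[-0.012 -0.061 -0.077] 0.0237
[-0.017 -0.06  -0.077] 0.0237
[-0.021 -0.058 -0.077] 0.0237
[-0.026 -0.057 -0.077] 0.0237
[-0.03  -0.055 -0.077] 0.0237
[-0.034 -0.052 -0.077] 0.0237
tot mm [-67.9 104.2 153.8] dyaw -34.08512649388254
```

```bash
python3 -m pendant '[[0,0,-0.08,0,0,0,1],[0,0,-0.1,0,0,0,1],[-0.003,-0.062,-0.1,0,0,0.024,1],[-0.008,-0.062,-0.1,0,0,0.024,1],[-0.012,-0.061,-0.08,0,0,0.024,1],[-0.017,-0.06,-0.08,0,0,0.024,1],[-0.021,-0.058,-0.06,0,0,0.024,1],[-0.026,-0.057,0,0,0,0.024,1],[-0.03,-0.055,0,0,0,0.024,1],[-0.034,-0.052,0,0,0,0.02,1],[0,0,0,0,0,0,1],[0,0,0,0,0,0,1]]'
python3 - <<'E'
from h import *
lvl();save('wrist','w4.png')
E
```

```text
time: 4.4
ee_pos: [0.4596, -0.2448, 0.2005]
tcp_rot: [-179.9, 0.3, -5.1]
wrist_force: [-0.0, -0.3, -3.2]
opening: 0.0295
t 4.4 [ 0.4596 -0.2448  0.2005] [-179.94    0.26   -5.13] q [-28.    0.7   2.2  91.8  -0.1  67.1] F [-0.  -0.3 -3.2] op 0.0295
```

View pics/w4.png

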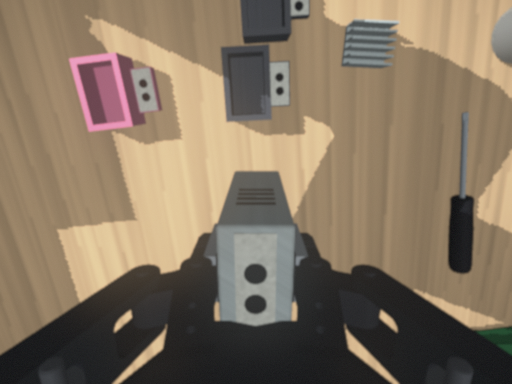

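The dark two-dot slot is at (246,83), with its label at (280,83). The pink one is at (100,92) and the three-dot slot is cut off at (266,15). I'll enlarge and measure.

```bash
python3 - <<'E'
from h import *
c=bot.calibration('wrist');im=cv2.imread('pics/w4.png')
cv2.imwrite('pics/w4c.png',cv2.resize(im[35:130,205:305],None,fx=6,fy=6,interpolation=cv2.INTER_CUBIC))
E
```

```text
(no output)
```

View pics/w4c.png

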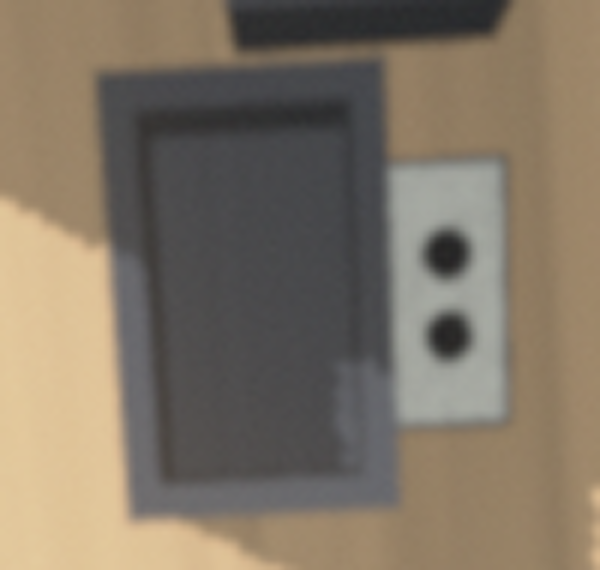

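```bash
python3 - <<'E'
from h import *
c=bot.calibration('wrist')
for z,q in [(.038,[(100,73),(383,62),(132,520),(400,505)]),(.038,[(138,108),(351,100),(163,484),(364,473)]),(.012,[(390,162),(506,156),(397,425),(508,422)])]:
    P=np.array([onz(c,(x/6+204.6,y/6+34.6),z)[:2] for x,y in q])*1000
    e=P[0]+P[1]-P[2]-P[3];f=P[1]+P[3]-P[0]-P[2]
    print(P.round(1).tolist(),P.mean(0).round(1),'sizes',np.linalg.norm(f)/2,np.linalg.norm(e)/2,'yaw',np.degrees(np.arctan2(-e[0],e[1])),np.degrees(np.arctan2(f[1],f[0])))
lvl()
plan((.462,-.144,.13),-3,4)
E
```

```text
[[436.4, -120.7], [482.0, -123.2], [433.4, -191.1], [479.6, -192.7]] [ 457.8 -156.9] sizes 45.905806284278086 69.99897868288302 yaw -2.238185789896923 -2.537029482386482
[[441.9, -126.4], [476.4, -128.3], [439.4, -185.6], [473.8, -186.8]] [ 457.9 -156.8] sizes 34.48783209664014 58.89886975950075 yaw -2.4954836956343933 -2.6129560282909945
[[483.3, -135.0], [503.8, -135.8], [481.2, -179.8], [501.6, -181.1]] [ 492.5 -157.9] sizes 20.472217407158382 45.096425359249885 yaw -2.7185697013189682 -3.0013244532334933
t 4.45 [ 0.4597 -0.2449  0.2005] [-179.94    0.27   -5.14] q [-28.    0.7   2.2  91.8  -0.   67.1] F [ 0.3  0.4 -2.6] op 0.0294
[-0.007 -0.101  0.071] -0.003
[-0.006 -0.101  0.071] -0.003
[-0.005 -0.101  0.071] -0.003
[-0.004 -0.101  0.071] -0.003
tot mm [  2.3 100.9 -70.5] dyaw 2.1427710984306145
```

```bash
python3 -c "
from h import *
plan((.4587,-.157,.11),-2.5,4)"
```

```text
[-0.009 -0.087  0.091] -0.0037
[-0.008 -0.088  0.091] -0.0037
[-0.007 -0.088  0.091] -0.0037
[-0.006 -0.088  0.091] -0.0037
tot mm [ -1.   87.9 -90.5] dyaw 2.6427710984306145
```

```bash
python3 -m pendant '[[-0.008,-0.088,0.04,0,0,-0.004,1],[-0.008,-0.088,0.07,0,0,-0.004,1],[-0.007,-0.088,0.08,0,0,-0.004,1],[-0.006,-0.08,0.08,0,0,-0.003,1],[0,0,0.06,0,0,0,1],[0,0,0,0,0,0,1],[0,0,0,0,0,0,1]]'
python3 - <<'E'
from h import *
lvl()
plan((.4587,-.157,.1),-2.5,1)
im=save('scene','s1.png');im2=save('side','d1.png')
cv2.imwrite('pics/s1c.png',np.hstack([cv2.resize(im[110:220,190:310,::-1],(400,367),interpolation=2),cv2.resize(im2[150:260,250:370,::-1],(400,367),interpolation=2)]))
E
```

```text
time: 5.15
ee_pos: [0.4601, -0.159, 0.1144]
tcp_rot: [-180.0, 0.3, -2.1]
wrist_force: [0.5, 0.6, -2.6]
opening: 0.0294
t 5.15 [ 0.4601 -0.159   0.1144] [-179.97    0.29   -2.13] q [-19.   -4.1 -12.   82.4  -0.1  73.1] F [ 0.5  0.6 -2.6] op 0.0294
[-0.006 -0.008  0.058] 0.0021
tot mm [ -1.4   2.  -14.4] dyaw -0.3725916049081377
```

View pics/s1c.png

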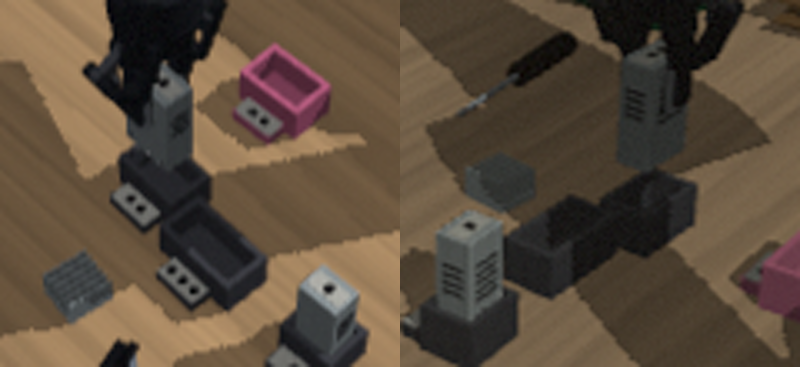

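The module hangs above the dark two-dot slot at crop (165,175). I'll correct by about 2 mm and lower it to just above the rim.

```bash
python3 -m pendant '[[-0.006,-0.008,0.04,0,0,0.002,1],[0,0,0.04,0,0,0,1],[0,0,0,0,0,0,1],[0,0,0,0,0,0,1]]'
python3 - <<'E'
from h import *
lvl()
plan((.4587,-.157,.0543),-2.5,1)
E
```

```text
time: 5.65
ee_pos: [0.4594, -0.1584, 0.0945]
tcp_rot: [180.0, 0.1, -2.6]
wrist_force: [0.3, 0.1, -3.6]
opening: 0.0294
t 5.65 [ 0.4594 -0.1584  0.0945] [ 1.7998e+02  1.3000e-01 -2.6400e+00] q [-19.   -4.1 -14.2  80.   -0.1  73.7] F [ 0.3  0.1 -3.6] op 0.0294
[-0.003 -0.005  0.161] -0.0008
tot mm [ -0.7   1.4 -40.2] dyaw 0.14014696734429322
```

```bash
python3 -m pendant '[[-0.003,-0.005,0.03,0,0,0,1],[0,-0.002,0.04,0,0,0,1],[0,0,0.02,0,0,0,1],[0,0,0,0,0,0,1]]'
python3 -c "
from h import *
lvl()"
```

```text
time: 6.05
ee_pos: [0.4586, -0.1564, 0.0701]
tcp_rot: [180.0, 0.1, -2.6]
wrist_force: [-0.6, -0.5, -3.0]
opening: 0.0296
t 6.05 [ 0.4586 -0.1564  0.0701] [ 1.7997e+02  1.3000e-01 -2.6400e+00] q [-18.8  -3.9 -16.7  77.3  -0.1  73.8] F [-0.6 -0.5 -3. ] op 0.0296
```

```bash
python3 -m pendant '[[0,0,0.03,0,0,0,1],[0,0,0.025,0,0,0,1],[0,0,0.008,0,0,0,1],[0,0,0,0,0,0,1]]'
python3 -c "
from h import *
lvl()"
```

```text
time: 6.45
ee_pos: [0.4589, -0.1565, 0.0541]
tcp_rot: [180.0, 0.1, -2.6]
wrist_force: [-0.9, 0.7, -1.1]
opening: 0.0294
t 6.45 [ 0.4589 -0.1565  0.0541] [ 1.7996e+02  6.0000e-02 -2.6300e+00] q [-18.8  -3.5 -18.1  75.4  -0.1  73.8] F [-0.9  0.7 -1.1] op 0.0294
```

```bash
python3 -m pendant '[[0,0,0.003,0,0,0,1],[0,0,0,0,0,0,0],[0,0,0,0,0,0,0],[0,0,0,0,0,0,0],[0,0,0,0,0,0,0],[0,0,-0.05,0,0,0,0],[0,0,-0.15,0,0,0,0],[0,0,-0.15,0,0,0,0],[0,0,-0.15,0,0,0,0],[0,0,0,0,0,0,0],[0,0,0,0,0,0,0],[0,0,0,0,0,0,0]]'
python3 - <<'E'
from h import *
lvl();c=bot.calibration('wrist');im=save('wrist','w5.png')
quad(im,(210,120,300,260),.098,c)
E
```

```text
time: 7.65
ee_pos: [0.4592, -0.1565, 0.1883]
tcp_rot: [179.9, -0.2, -2.6]
wrist_force: [-0.0, -0.1, -1.2]
opening: 0.0855
t 7.65 [ 0.4592 -0.1565  0.1883] [179.88  -0.19  -2.64] q [-18.8  -4.8  -4.5  90.1  -0.1  73.9] F [-0.  -0.1 -1.2] op 0.0855
centre mm 456.3 -157.0 size 52.2 33.3 ang 88.3
```

View pics/w5.png

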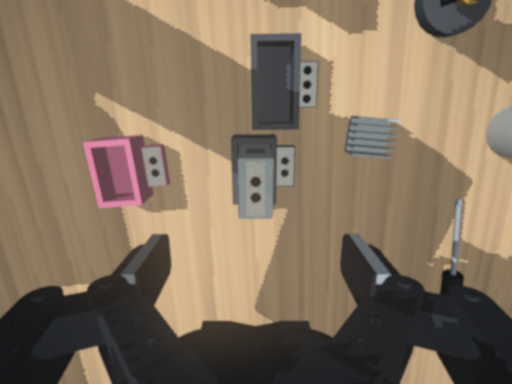

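```bash
python3 - <<'E'
from h import *
im=save('scene','s2.png');im2=save('side','d2.png')
cv2.imwrite('pics/s2c.png',np.hstack([cv2.resize(im[120:220,190:290,::-1],(400,400),interpolation=2),cv2.resize(im2[160:260,270:370,::-1],(400,400),interpolation=2)]))
plan((.59,-.03,.24),-58,7)
E
```

```text
[ 0.072 -0.076 -0.03 ] 0.0439
[ 0.061 -0.085 -0.03 ] 0.0439
[ 0.048 -0.092 -0.03 ] 0.0439
[ 0.035 -0.098 -0.03 ] 0.0439
[ 0.021 -0.102 -0.03 ] 0.0439
[ 0.007 -0.104 -0.03 ] 0.0439
[-0.007 -0.104 -0.03 ] 0.0439
tot mm [131.2 126.4  52.8] dyaw -55.363736296773084
```

View pics/s2c.png

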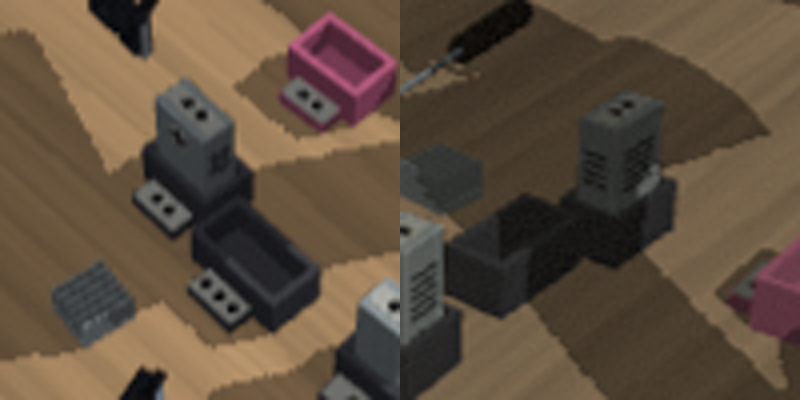

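```bash
python3 - <<'E'
from h import *
s=cal('scene');d=cal('side')
print(tri(s,(238.2,145.2),d,(324.9,185.7)))
E
python3 -m pendant '[[0.072,-0.076,-0.03,0,0,0.044,0],[0.061,-0.085,-0.03,0,0,0.044,0],[0.048,-0.092,-0.03,0,0,0.044,0],[0.035,-0.098,-0.03,0,0,0.044,0],[0.021,-0.102,-0.03,0,0,0.044,0],[0.007,-0.104,-0.03,0,0,0.044,0],[-0.007,-0.1,-0.03,0,0,0.044,0],[0,0,0,0,0,0,0],[0,0,0,0,0,0,0]]'
python3 - <<'E'
from h import *
lvl();c=bot.calibration('wrist');im=save('wrist','w6.png');print(c['xyz'],c['attitude'])
E
```

```text
(array([ 0.45867539, -0.15646582,  0.10101789]), np.float64(0.0027908842699348006))
time: 8.7
ee_pos: [0.5927, -0.0271, 0.2315]
tcp_rot: [179.3, 0.4, -60.3]
wrist_force: [-0.6, 0.1, 0.8]
opening: 0.0853
t 8.7 [ 0.5927 -0.0271  0.2315] [179.32   0.39 -60.28] q [ -2.6  11.9  17.9  96.7  -0.  147.7] F [-0.6  0.1  0.8] op 0.0853
[0.65564031 0.00766408 0.37318684] [-16.95089756   0.34718787 -60.24663958]
```

View pics/w6.png

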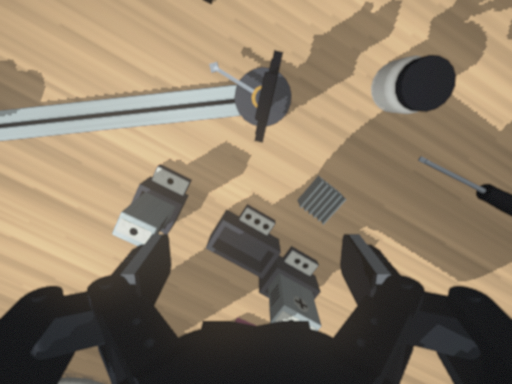

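The mirror's thin edge runs from (279,52) to (260,140), with the pointer at (214,67)–(255,92). I'll enlarge it for the fin.

```bash
python3 - <<'E'
import cv2
im=cv2.imread('pics/w6.png')
cv2.imwrite('pics/w6c.png',cv2.resize(im[40:150,205:305],None,fx=5.4,fy=5.4,interpolation=cv2.INTER_CUBIC))
E
```

```text
(no output)
```

View pics/w6c.png

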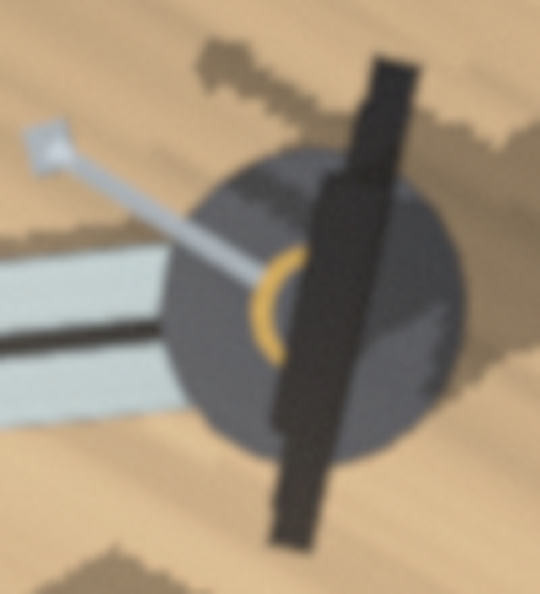

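```bash
python3 - <<'E'
import cv2,numpy as np
im=cv2.imread('pics/w6.png').astype(float)
c=cv2.resize(np.clip((im[40:150,205:305]-20)*5,0,255).astype(np.uint8),None,fx=5.4,fy=5.4,interpolation=cv2.INTER_CUBIC)
cv2.imwrite('pics/w6d.png',c)
E
```

```text
(no output)
```

View pics/w6d.png

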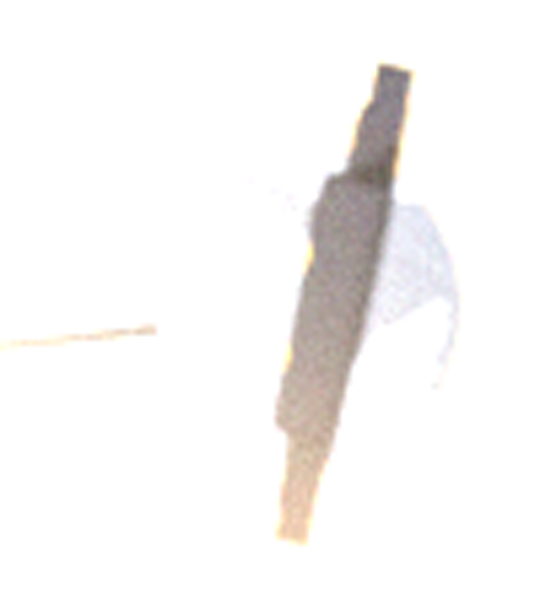

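```bash
python3 - <<'E'
from h import *
c=bot.calibration('wrist')
u=lambda x,y:(x/5.4+204.6,y/5.4+39.6)
print('fin',onz(c,u(334,308),.147))
for z in (0.005,.012,.02):print('base',z,onz(c,u(315,306),z))
a=onz(c,u(325,175),.147);b=onz(c,u(276,428),.147);d=a-b;print('edge len',np.linalg.norm(d),'x axis yaw',np.degrees(np.arctan2(d[1],d[0]))+90)
a=onz(c,u(395,66),.109);b=onz(c,u(292,546),.109);d=a-b;print('frame len',np.linalg.norm(d),'x axis yaw',np.degrees(np.arctan2(d[1],d[0]))+90,(a+b)/2)
t=onz(c,u(50,148),.034);print('pointer tip',t); h=onz(c,u(290,305),.034)
# rail: direction
for p in [(0,124.5),(235,99)]: print('rail',onz(c,p,.01))
s=cal('scene')
for p in [(391,247),(384,258),(372,250),(371,263)]: print('cam',onz(s,p,.103))
E
python3 - <<'E'
import cv2
a=cv2.imread('pics/s2.png');b=cv2.imread('pics/d2.png')
import numpy as np
cv2.imwrite('pics/cam.png',np.hstack([cv2.resize(a[225:295,340:420],(480,420),interpolation=2),cv2.resize(b[260:350,165:230],(300,420),interpolation=2)]))
E
```

```text
fin [0.65988483 0.00194993 0.147     ]
base 0.005 [0.66087969 0.00242349 0.005     ]
base 0.012 [0.66077758 0.00251943 0.012     ]
base 0.02 [0.66066087 0.00262907 0.02      ]
edge len 0.0340889244418304 x axis yaw 108.52696358599496
frame len 0.07595917389842193 x axis yaw 107.77637395115131 [ 6.60091374e-01 -6.55583803e-04  1.09000000e-01]
pointer tip [0.66026835 0.06471414 0.034     ]
rail [0.46993762 0.26927357 0.01      ]
rail [0.64139275 0.03015146 0.01      ]
cam [0.40329393 0.33552563 0.103     ]
cam [0.43945622 0.34175062 0.103     ]
cam [0.4435893  0.30798472 0.103     ]
cam [0.47272865 0.32797955 0.103     ]
```

View pics/cam.png

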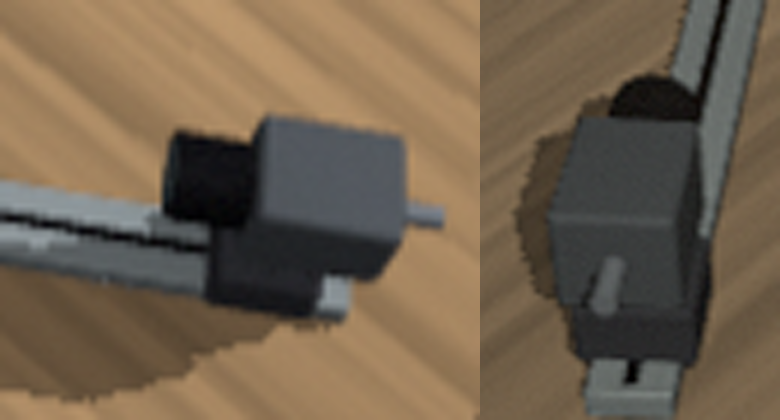

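The lens direction is 125.5° and the mirror's start yaw is 108°, which predicts a pointer at 90.5°; measured is 89.8°, so they agree. The marker direction is about 220.6°, so the target mirror yaw is about 173°, and tool yaw goes from −72° to −7°.

```bash
python3 -c "
from h import *
plan((.660,.002,.19),-72,3)"
```

```text
[ 0.011 -0.097  0.055] 0.0216
[ 0.004 -0.098  0.055] 0.0216
[-0.003 -0.098  0.055] 0.0216
tot mm [ 67.5  29.2 -41.4] dyaw -11.683477116717484
```

```bash
python3 -m pendant '[[0.011,-0.097,0.04,0.002,0,0.022,0],[0.004,-0.098,0.04,0.001,0,0.022,0],[-0.003,-0.098,0.04,0.001,0,0.022,0],[0,0,0,0,0,0,0],[0,0,0,0,0,0,0]]'
python3 - <<'E'
from h import *
lvl();plan((.660,.002,.118),-72,3);save('wrist','w7.png')
E
```

```text
time: 9.25
ee_pos: [0.658, -0.0015, 0.1991]
tcp_rot: [179.8, 0.3, -72.3]
wrist_force: [0.0, 0.4, -0.4]
opening: 0.0851
t 9.25 [ 0.658  -0.0015  0.1991] [179.84   0.34 -72.28] q [ -0.2  20.2  24.4  94.5   0.3 162. ] F [ 0.   0.4 -0.4] op 0.0851
[-0.004 -0.004  0.108] -0.0005
[-0.004 -0.004  0.108] -0.0005
[-0.004 -0.004  0.108] -0.0005
tot mm [  2.    3.5 -81.1] dyaw 0.28064013568538826
```

View pics/w7.png

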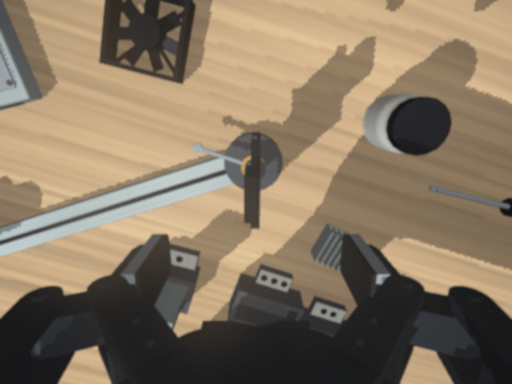

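```bash
python3 -m pendant '[[-0.004,-0.004,0.08,0,0,0,0],[-0.004,-0.004,0.1,0,0,0,0],[-0.004,-0.004,0.08,0,0,0,0],[0,0,0.04,0,0,0,0],[0,0,0,0,0,0,0],[0,0,0,0,0,0,0]]'
python3 - <<'E'
from h import *
lvl();plan((.660,.002,.117),-72,1);save('wrist','w8.png')
E
```

```text
time: 9.9
ee_pos: [0.6566, -0.0013, 0.1276]
tcp_rot: [-179.9, 0.2, -72.1]
wrist_force: [-0.1, 0.4, -0.3]
opening: 0.0852
t 9.9 [ 0.6566 -0.0013  0.1276] [-179.86    0.21  -72.07] q [ -0.2  18.9  14.8  85.9   0.2 161.8] F [-0.1  0.4 -0.3] op 0.0852
[-0.008 -0.017  0.042] -0.0004
tot mm [  3.4   3.3 -10.6] dyaw 0.06975876061295594
```

View pics/w8.png

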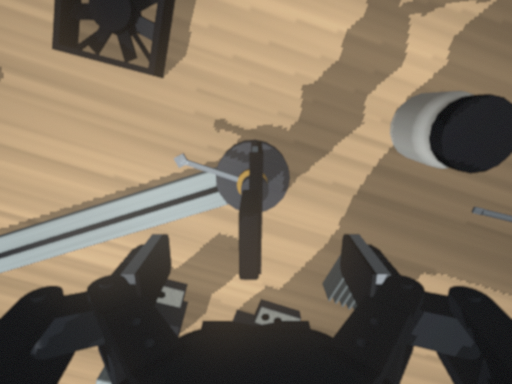

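```bash
python3 - <<'E'
import cv2,numpy as np
im=cv2.imread('pics/w8.png').astype(float)
c=cv2.resize(np.clip((im[130:290,200:310]-20)*5,0,255).astype(np.uint8),None,fx=3.7,fy=3.7,interpolation=cv2.INTER_CUBIC)
cv2.imwrite('pics/w8d.png',c)
E
```

```text
(no output)
```

View pics/w8d.png

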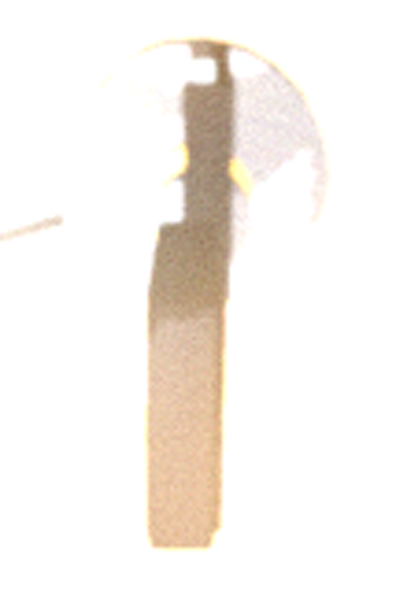

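```bash
python3 - <<'E'
from h import *
c=bot.calibration('wrist')
u=lambda x,y:(x/3.7+199.6,y/3.7+129.6)
F=onz(c,u(185,431),.147);print(F,onz(c,u(185,316),.147)-onz(c,u(185,546),.147),np.linalg.norm(onz(c,u(150,430),.147)-onz(c,u(220,430),.147)))
plan((F[0],F[1],.117),-72,1)
E
```

```text
[0.66039086 0.00219437 0.147     ] [0.0311473  0.00991201 0.        ] 0.008970884854626684
[-0.009 -0.018  0.043] -0.0004
tot mm [  3.7   3.5 -10.8] dyaw 0.07134047279589595
```

```bash
python3 -m pendant '[[-0.009,-0.018,0.04,0,0,0,0],[0,-0.002,0.005,0,0,0,0],[0,0,0,0,0,0,1],[0,0,0,0,0,0,1],[0,0,0,0,0,0,1],[0,0,0,0,0,0,1],[0,0,0,0,0,0,1],[0,0,0,0,0,0,1],[0,0,0,0,0,0,1],[0,0,0,0,0,0,1]]' 40
python3 - <<'E'
from h import *
lvl()
E
```

```text
time: 10.95
ee_pos: [0.6621, 0.0037, 0.1187]
tcp_rot: [-179.6, 0.2, -72.0]
wrist_force: [-0.7, 0.5, -1.0]
opening: 0.0094
t 10.95 [0.6621 0.0037 0.1187] [-179.64    0.21  -71.98] q [  0.2  19.5  14.6  84.8   0.3 162.2] F [-0.7  0.5 -1. ] op 0.0094
```

```bash
python3 -m pendant '[[0,0,0,0,0,-0.02,1],[0,0,0,0,0,-0.03,1],[0,0,0,0,0,-0.03,1],[0,0,0,0,0,-0.03,1],[0,0,0,0,0,-0.03,1],[0,0,0,0,0,0,1]]'
python3 - <<'E'
from h import *
lvl();plan((.661,.003,.1187),-7,6)
E
```

```text
time: 11.55
ee_pos: [0.6616, 0.0045, 0.1187]
tcp_rot: [-179.6, 0.1, -45.8]
wrist_force: [-0.5, 1.2, 0.4]
opening: 0.0091
t 11.55 [0.6616 0.0045 0.1187] [-1.7955e+02  1.3000e-01 -4.5830e+01] q [  0.2  19.5  14.6  84.9   0.4 136. ] F [-0.5  1.2  0.4] op 0.0091
[ 0.     0.001 -0.   ] -0.0359
[ 0.     0.001 -0.   ] -0.0359
[ 0.     0.001 -0.   ] -0.0359
[ 0.     0.001 -0.   ] -0.0359
[-0.     0.001 -0.   ] -0.0359
[-0.     0.001 -0.   ] -0.0359
tot mm [-0.6 -1.5  0. ] dyaw 38.825410916742044
```

```bash
python3 -m pendant '[[0,0.001,0,0,0,-0.036,1],[0,0.001,0,0,0,-0.036,1],[0,0.001,0,0,0,-0.036,1],[0,0.001,0,0,0,-0.036,1],[0,0.001,0,0,0,-0.036,1],[0,0,0,0,0,-0.036,1],[0,0,0,0,0,0,1],[0,0,0,0,0,0,1]]'
python3 - <<'E'
from h import *
lvl();save('wrist','w9.png');a=save('scene','s3.png');b=save('side','d3.png')
cv2.imwrite('pics/s3c.png',np.hstack([cv2.resize(a[140:270,190:310,::-1],(380,412),interpolation=2),cv2.resize(b[150:280,190:310,::-1],(380,412),interpolation=2)]))
E
```

```text
time: 12.35
ee_pos: [0.6605, 0.0052, 0.1187]
tcp_rot: [-179.4, -0.1, -6.9]
wrist_force: [0.0, 1.2, 0.7]
opening: 0.0093
t 12.35 [0.6605 0.0052 0.1187] [-1.7938e+02 -1.0000e-01 -6.9000e+00] q [ 0.2 19.3 14.4 84.9  0.6 97.1] F [0.  1.2 0.7] op 0.0093
```

View pics/w9.png

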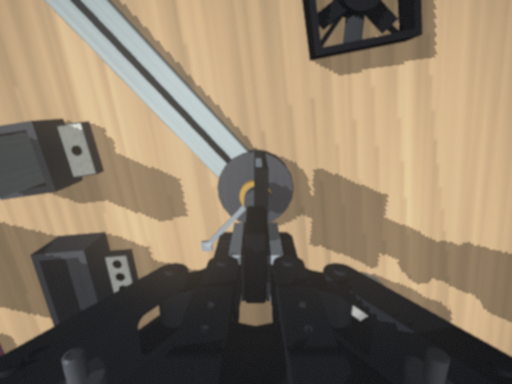

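View pics/s3c.png

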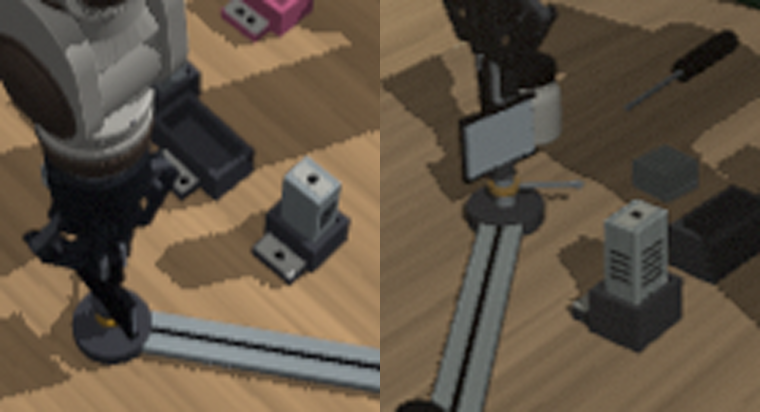

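```bash
python3 - <<'E'
import cv2
im=cv2.imread('pics/w9.png')
cv2.imwrite('pics/w9c.png',cv2.resize(im[140:260,190:300],None,fx=5,fy=5,interpolation=2))
E
```

```text
(no output)
```

View pics/w9c.png

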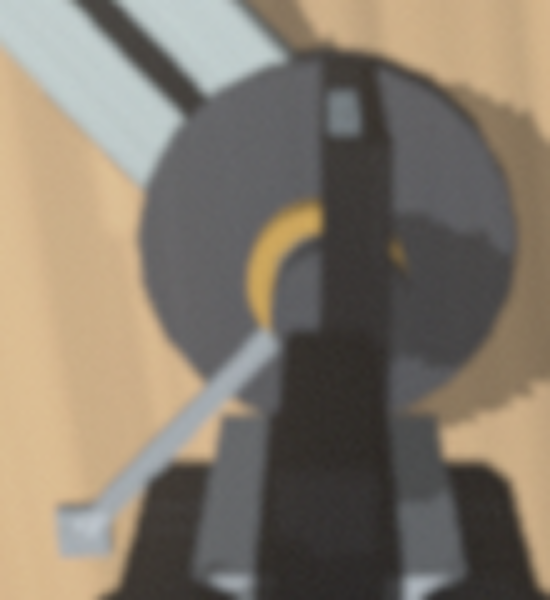

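```bash
python3 - <<'E'
from h import *
lvl();c=bot.calibration('wrist')
u=lambda x,y:(x/5+189.6,y/5+139.6)
t=onz(c,u(85,528),.034);r1=onz(c,u(267,345),.034);r2=onz(c,u(107,508),.034)
b=onz(c,u(328,238),.01);print('tip',t,'base',b)
M=np.array([.4735,-.1577])
for H in ([.6604,.0022],b[:2]):
  H=np.array(H)
  for nm,d in (('tip',t[:2]-H),('rod',(r2-r1)[:2])):
    d=d/np.linalg.norm(d);v=M-H
    print(nm,'yaw',np.degrees(np.arctan2(d[1],d[0]))%360,'want',np.degrees(np.arctan2(v[1],v[0]))%360,'offset mm',1000*(d[0]*v[1]-d[1]*v[0]))
E
```

```text
t 12.5 [0.6604 0.0052 0.1186] [-1.7938e+02 -1.0000e-01 -6.7800e+00] q [ 0.2 19.4 14.4 84.9  0.6 97. ] F [-1.   1.3 -0.3] op 0.0094
tip [ 0.61220753 -0.03799806  0.034     ] base [0.65964439 0.00236186 0.01      ]
tip yaw 219.83199320810198 want 220.54823599413217 offset mm 3.0746992404295237
rod yaw 220.14475527980233 want 220.54823599413217 offset mm 1.7320996843461085
tip yaw 220.39159150887136 want 220.69158342709443 offset mm 1.2853868550934262
rod yaw 220.14475527980233 want 220.69158342709443 offset mm 2.342990629769753
```

The pointer's line passes within about 3 mm of the marker. I'll hold for a second and take a final look.

```bash
python3 -m pendant '[[0,0,0,0,0,0,1],[0,0,0,0,0,0,1],[0,0,0,0,0,0,1],[0,0,0,0,0,0,1],[0,0,0,0,0,0,1],[0,0,0,0,0,0,1],[0,0,0,0,0,0,1],[0,0,0,0,0,0,1],[0,0,0,0,0,0,1],[0,0,0,0,0,0,1]]'
python3 - <<'E'
from h import *
lvl();b=save('side','d4.png')
cv2.imwrite('pics/d4c.png',cv2.resize(b[140:270,130:410,::-1],(784,364),interpolation=2))
lvl()
E
```

```text
time: 13.5
ee_pos: [0.6605, 0.0052, 0.1187]
tcp_rot: [-179.4, -0.1, -7.0]
wrist_force: [-0.0, 0.5, 0.6]
opening: 0.0093
t 13.5 [0.6605 0.0052 0.1187] [-1.7938e+02 -1.0000e-01 -7.0200e+00] q [ 0.2 19.3 14.4 84.9  0.6 97.2] F [-0.   0.5  0.6] op 0.0093
t 13.55 [0.6605 0.0052 0.1187] [-1.7938e+02 -1.0000e-01 -7.0100e+00] q [ 0.2 19.3 14.4 84.9  0.6 97.2] F [-0.6  2.2 -0.3] op 0.0094
```

View pics/d4c.png

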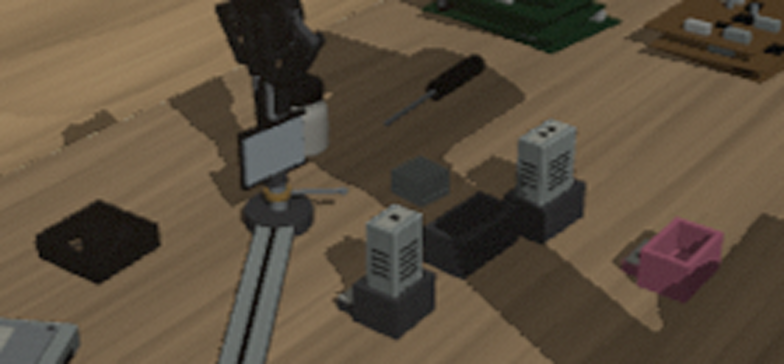

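The module stands seated in the two-dot slot (crop 548,165). The gripped mirror holds steady and its pointer is aimed at the module. The other objects look unmoved. Handing in.

```bash
python3 -c "
from workcell import bot
print(bot.job_done())"
```

```text
the job is handed in; nothing more can be done
None
```

I put the two-dot module in the dark two-dot slot, marker towards the mirror, and let go. I then gripped the mirror fin and turned it about 65°. I handed the job in at about 13.6 s (limit 43 s), still holding that angle.

**Module:** After release, camera sightings of the module's top were within about 2 mm of the slot centre. Triangulation put the top at 101 mm against 98 mm expected. The two rays missed each other by 2.8 mm, so that does not prove the height closely. The wrist force at touchdown and the pictures fit it being fully down.

**Mirror:** The pointer's line passed 1–3 mm from the marker's estimated position (limit 25 mm). That position comes from the measured slot and module pose. I did not have the bench camera's own picture to check against. The last second of holding was steady: fingers on the 10 mm fin, which read 9.3–9.4 mm, gripping at the set 40 N.

**Everything else:** I saw nothing else displaced in the last side view, and wrist forces stayed at a few newtons in every reading. I checked the other objects only by eye. No check failed.

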